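# Weigh a salvaged hub on the bench beam scale

## Robot

A 7-joint arm with a two-finger parallel gripper is mounted at the origin on the work surface. World frame = base frame: x ahead of the robot, y to its left, z up, the work surface at z = 0. Lengths are in m, angles in rad, forces in N, time in s.
With the tool pointing down it reaches from about 0.35 to 0.9 m from the base axis. Payload 8.1 kg.
Tool frame: the origin (TCP) lies midway between the tips of the shut fingers; the grasp point (between the pads) lies arm.tcp_to_grasp behind it (arm.tcp_to_grasp is the distance from the TCP to the grasp point, in m); z points along the fingers, y is the line along which they close (so a half turn about z gives the same grasp; the last joint's range is limited). The gripper opens to 92 mm and grips with 3 to 60 N. Pads are 19 mm wide; open, the fingers measure 130 mm over their backs; the gripper's body (75 mm by 190 mm) begins 47 mm behind the grasp point.
Start: joints at [1.072, 0.434, 0.025, 1.573, -0.012, 1.134, -0.075], TCP at [0.241, -0.577, 0.227] pointing down, gripper open.
Joint ranges: [-2.62, 2.62], [-0.44, 2.09], [-1.27, 1.32], [0.08, 2.57], [-1.32, 4.46], [0.12, 2], [-2.74, 2.74]. Speed limits (rad/s): [2.22, 2.22, 3.01, 3.01, 3.14, 3.14, 3.14].

## Interface

Orientations are given as a rotation vector (axis times angle).
In Python, from cell import observe, get_image, arm gives the robot as it stands. The module is installed in compiled form; this text tells all that it offers.
- The arm moves only by the tool drive_tool, never from a script. Its argument "steps" is a list of rows, each a list of 5 numbers: the closure, from 0 (fully open) to 1 (shut), then the shift along the world's x, y, z in mm, then the turn about the world's z in rad. In form: [[hand, x, y, z, roll], ...]. A call has 1 to 20 rows; each row shifts and turns the commanded pose from where the row before left it; what a row does not reach is not made up. A row lasts 1/12 s, in which the tool goes at most 41.7 mm and 7.16 degrees, less where a joint would pass 70% of its speed; a pose out of reach is approached as far as the arm can. A call with a gripper value outside its range is refused whole. The fingers move at their own pace and stop on an object; "grip_force" is the grip in N (left out, the last holds). Time passes only in rows, so rows that do not move let the fingers close. It gives the time, the measured TCP pose, the force, the opening and the grip force at its end, in the units of the state.
- observe(): the state, without advancing time (a new reading comes with each control period).
- get_image(name): name is "scene" or "top" or "wrist"; returns a dict with "image" (400x640x3 uint8, red, green, blue), "vfov" (degrees; the focal length in pixels is half the picture's height over the tangent of half this angle, whatever the lens; pixels are square), "cx", "cy" (the principal point, pixels), "xyz" and "attitude" of the camera in the world. Camera axes: x right, y down, z forward; pixel columns grow to the right and rows downward; lengths in m; the calibration is good to about 2 mm. A picture is of the moment at which its call begins. There is no depth.
- arm.sign_off(): hands the job in; it is judged then, once.
The state is a dict: "clock": time; "joints": joint angles; "dq": joint speeds; "joint_efforts": joint torques, N m; "position": TCP position; "ee_rot": TCP orientation; "force": force on the tool from outside, world axes, zero at the start; "ft_torque": the same for the moment, N m; "width": opening from 0.0 (shut) to 1.0 (fully open); "gripper_force": force on a finger pad.
Only numpy, scipy, OpenCV 4.12 (cv2) and the standard library are available. Lean on these libraries where they do the work, as an engineer would, in place of code of your own. Each camera call takes 0.05 s, during which the arm holds its last target. There are 200 camera calls.

## Task

Weigh the flanged iron hub: set it gently, flange down, in the middle of the beam scale's round pan and let go, then nudge the sliding poise along the beam until the beam comes to rest level with nothing touching it. The scale is delicate: push the poise lightly from its side, without squeezing it, never bearing on the scale with more than 15 N, and leave the other things on the bench where they are.

Things in the scene. Friction and masses are not known exactly. Their poses are not given: they have to be found in the camera images.
- scale: Bench beam scale, fixed to the bench. Origin: underside of the base, below the pivot; its y axis runs along the beam from the pivot towards the poise end, z up. Base plate 90 mm wide, 18 mm thick, from 75 mm on the pan side to 305 mm on the poise side of the pivot. Two cheeks beside the pivot reach 120 mm above the bench.
- pivot (a point): Pivot axis of the beam, 110 mm above the bench, mid-height of the beam bar.
- beam (a joint): Tilt of the beam, rad: 0 is level, positive is pan end down, poise end up; soft stops at about -0.10 and +0.10. Damped: settles in about 1 s once nothing touches it. With the hub in the pan it changes by about -0.009 rad per mm that the poise goes outward, between the stops. While anything touches the poise or beam the tilt is not a true reading.
- poise (a joint): Place of the poise along the beam, m, growing outward from the pivot (+y of the scale), 0 to 0.15; the poise centre is 60 mm + this from the pivot. It stays where left; sliding it takes 2 to 3 N. The empty scale balances near 0; with the hub in the pan, between 0.06 and 0.14, by the hub's unknown mass.
- poise_tab (a point): Centre of the tab of the poise, 41 mm above the centre line of the beam bar. The poise is a dark steel saddle, 0.6 kg, 40 mm long along the beam with flat upright end faces; the saddle is 44 mm wide, 18 mm above and below the bar's centre line; the tab on it is 26 mm wide, up to 66 mm above that line. The bar is 10 mm wide, 14 mm tall.
- beam_tip (a point): Far end of the beam bar, mid-height, 275 mm from the pivot. Around it stands a fixed gate of two thin posts, 154 mm tall and 38 mm wide, with a tick on each post at the height of this point when the beam is level.
- pan_c (a point): Centre of the floor of the round aluminium pan, on its upper face, 130 mm from the pivot on the side away from the poise. The pan is fixed to the beam and tilts with it; inner diameter 106 mm, rim 9 mm above the floor. The beam bar joins its rim.
- hub_c (a point): Centre of the flanged hub, half-way up (32 mm above its underside), on its axis; z along the axis, flange down. Dark cast iron: flange 76 mm across and 12 mm thick, and above it a round boss 36 mm across up to 64 mm height. 0.36 to 0.56 kg. It stands on the bench at the front left or the front right; the plain sleeve stands at the other place.
- sleeve: plain round steel sleeve, a tube 60 mm across and 55 mm tall without a flange (a bystander)
- nut: steel collar, 44 mm across, 18 mm tall (a bystander)
- screwdriver: screwdriver lying behind the scale (a bystander)
- wrench: open wrench 170 mm long lying behind the scale (a bystander)
- jar: glass jar with a steel lid, 66 mm across, 85 mm tall (a bystander)
- hammer: hammer 270 mm long (a bystander)
- can: tin can 66 mm across, 100 mm tall (a bystander)
Things that resemble listed ones, but are neither listed nor needed, are in the scene too. What is shaped like the part that bears hub_c but red or turquoise is not meant.

How it is judged:
By the outcome, as a careful person would: the job done as asked, in the order asked, and still so for the second after the job is handed in, with the robot touching nothing.
It also fails if it takes over 72 s, if anything falls off the work surface, if the arm or the gripper's body presses on something with over 40 N, if the wrist force passes 120 N, or if a joint passes its speed limit or range.

## Working session

There is one attempt and no reset: what is moved stays moved. The work goes in short steps, Python scripts to look and compute and a tool call to move; the robot and the scene stay as the last step left them, time stands still between calls to the robot, and variables do not carry over. Pictures are saved under pics/ and viewed, at most 10 in all, crops included, and the job is handed in when it is done.

Besides the shell and the picture viewer there is one more tool, called after "Request:" as name(argument=value, ...), one argument or row to a line, values as JSON. drive_tool: Moves the arm, as the interface text tells. Its arguments: {"type":"object","properties":{"steps":{"type":"array"},"grip_force":{"type":"number"}},"required":["steps"]}

```bash
mkdir -p pics; cat > h.py <<'E'
import numpy as np, cv2
from scipy.spatial.transform import Rotation as R
from cell import observe, get_image, arm
def cam(n):
    d=get_image(n); return d
def save(d,fn): cv2.imwrite('pics/'+fn,cv2.cvtColor(d['image'],cv2.COLOR_RGB2BGR))
def rot(d):
    a=np.array(d['attitude'],float)
    return a if a.shape==(3,3) else R.from_rotvec(a).as_matrix()
def f(d): return 200/np.tan(np.radians(d['vfov'])/2)
def ray(d,u,v):
    r=rot(d)@np.array([(u-d['cx'])/f(d),(v-d['cy'])/f(d),1]); return np.array(d['xyz']),r
def onz(d,u,v,z):
    o,r=ray(d,u,v); return o+r*(z-o[2])/r[2]
def proj(d,p):
    q=rot(d).T@(np.array(p)-d['xyz']); return q[:2]/q[2]*f(d)+[d['cx'],d['cy']]
E
python3 - <<'E'
from h import *
import pickle
for n in ['top','scene']:
    d=cam(n); save(d,n+'0.png'); pickle.dump(d,open(n+'0.pkl','wb'))
    print(n,d['vfov'],d['cx'],d['cy'],d['xyz'],d['attitude'])
print(observe(), arm.tcp_to_grasp)
E
```

```text
top 57.46053507476786 316.39435666203315 201.69516660986218 [ 0.36845937 -0.01473522  1.35608172] [-2.15465666  2.12160121 -0.18185325]
scene 56.36705867498536 315.34238639440014 192.92158783363166 [ 1.01578242 -0.73032327  0.74718429] [-2.13858621 -0.60385582  0.27245652]
{'clock': 0.1, 'joints': array([ 1.07236314,  0.43512373,  0.02501297,  1.57399411, -0.01160201,
        1.13400596, -0.07512388]), 'dq': array([-2.10389570e-05, -1.17735055e-03, -4.59518157e-04, -2.22570252e-03,
        8.55824790e-04,  1.05800061e-03,  1.12295525e-03]), 'joint_efforts': array([ 2.36906177e-03, -6.69125605e+01,  9.87588577e-01, -3.15146363e+01,
       -6.05585310e-02,  3.73881951e-02,  1.23304344e-04]), 'position': array([ 0.24074177, -0.57628293,  0.22604693]), 'ee_rot': array([-3.07900512e+00, -6.17261878e-01,  6.42053113e-04]), 'force': array([-0.07523038,  0.47452437,  0.1496899 ]), 'ft_torque': array([0.01125649, 0.04006012, 0.0384661 ]), 'gripper_force': 0.0, 'width': 0.9999586206263521} 0.0188
```

View pics/top0.png

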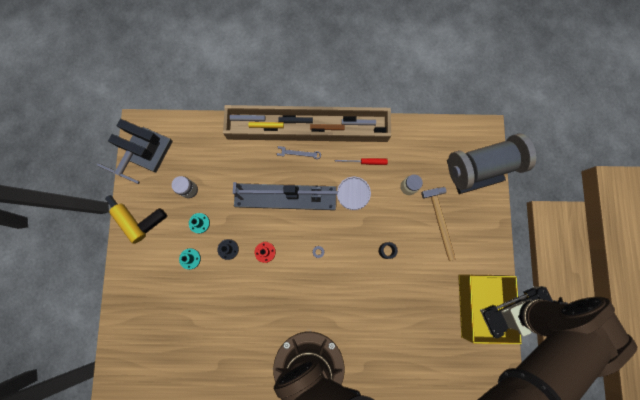

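View pics/scene0.png

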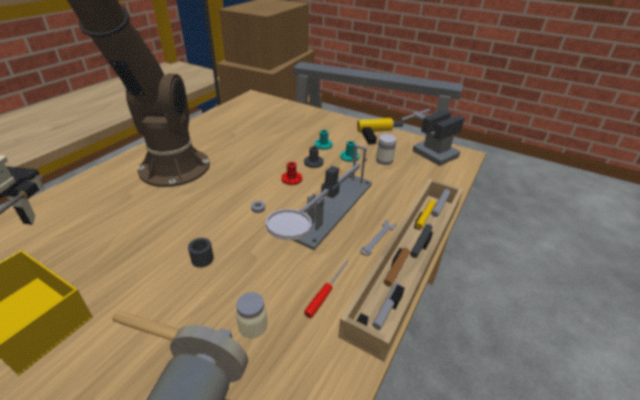

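Top: the dark hub is at (228,250), pan at (353,193), poise at (290,191), gate at (236,195), sleeve at (388,250). Next I measure these and check the calibration.

```bash
python3 - <<'E'
from h import *
import pickle
d=pickle.load(open('top0.pkl','rb')); s=pickle.load(open('scene0.pkl','rb'))
print('base',proj(d,[0,0,0]),proj(s,[0,0,0]))
for nm,u,v,z in [('hubtop',228,250,.064),('hubbase',228,250,.012),('pan',353,193,.11),('poise',290,191,.17),('gate',236,195,.154),('red',265,252,.03),('turq',199,223,.03),('sleeve',388,250,.05),('nut',318,252,.018)]:
    p=onz(d,u,v,z); print(nm,p.round(3),'scene',proj(s,p).round(0))
im=cv2.cvtColor(d['image'],cv2.COLOR_RGB2BGR)
c=im[140:280,170:410]
cv2.imwrite('pics/c1.png',cv2.resize(c,None,fx=3.3,fy=3.3,interpolation=cv2.INTER_CUBIC))
c=cv2.cvtColor(s['image'],cv2.COLOR_RGB2BGR)[125:255,250:400]
cv2.imwrite('pics/c2.png',cv2.resize(c,None,fx=4.5,fy=4.5,interpolation=cv2.INTER_CUBIC))
E
```

```text
base [308.03610185 368.75929653] [174.05845509 167.36405381]
hubtop [0.406 0.287 0.064] scene [311. 150.]
hubbase [0.408 0.299 0.012] scene [312. 160.]
pan [ 0.608 -0.147  0.11 ] scene [289. 227.]
poise [0.6   0.068 0.17 ] scene [329. 168.]
gate [0.586 0.249 0.154] scene [352. 146.]
red [0.402 0.162 0.03 ] scene [290. 173.]
turq [0.503 0.406 0.03 ] scene [348. 151.]
sleeve [ 0.415 -0.277  0.05 ] scene [200. 246.]
nut [ 0.405 -0.029  0.018] scene [257. 205.]
```

View pics/c1.png

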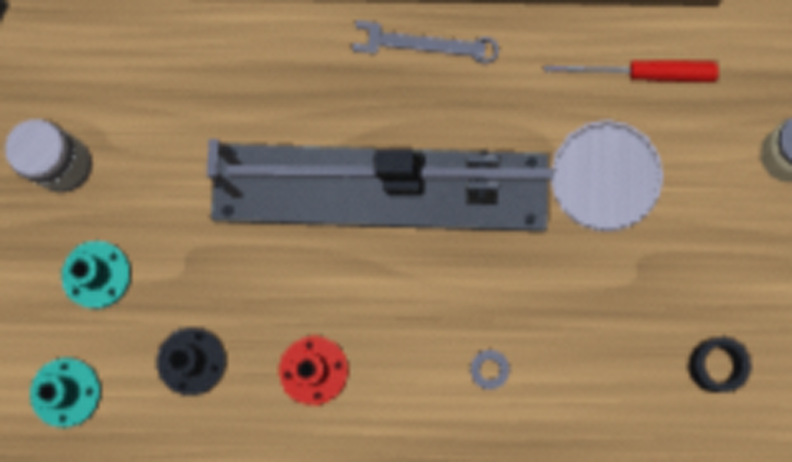

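View pics/c2.png

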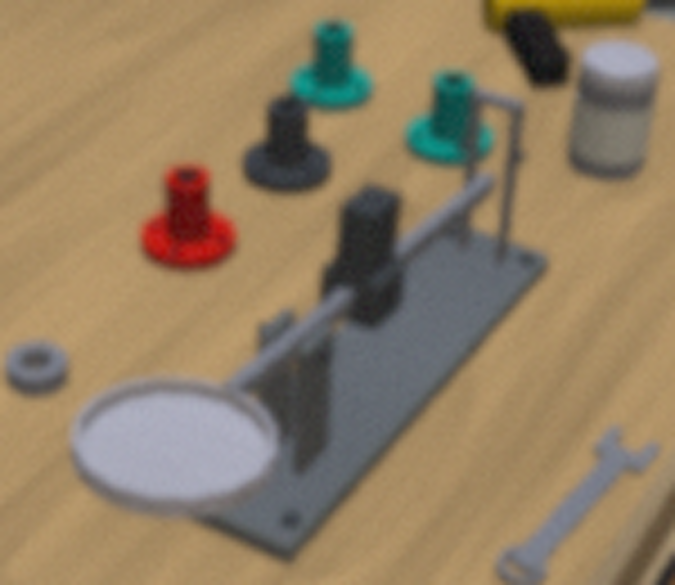

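```bash
cat >> h.py <<'E'
def tri(obs):
    A=np.zeros((3,3));b=np.zeros(3);L=[]
    for d,u,v in obs:
        o,r=ray(d,u,v); r=r/np.linalg.norm(r); M=np.eye(3)-np.outer(r,r); A+=M;b+=M@o;L.append((o,M))
    p=np.linalg.solve(A,b); return p,[np.linalg.norm(M@(p-o)) for o,M in L]
E
python3 - <<'E'
from h import *
import pickle
d=pickle.load(open('top0.pkl','rb')); s=pickle.load(open('scene0.pkl','rb'))
T=lambda x,y:(d,170+x/3.3-.35,140+y/3.3-.35)
S=lambda x,y:(s,250+x/4.5-.39,125+y/4.5-.39)
for n,a,b in [('pan rim',(607,176),(175,441)),('tip',(213,172),(488,182)),('hubtop',(181,358),(290,103)),('hubflange',(192,361),(287,160)),('tabtop',(399,162),(371,197)),('redtop',(306,369),(188,174)),('basecorner NE(pan,far)',(548,156),(290,553)),('basecorner gate far',(0,0),(545,260)),('base near gate',(213,220),(0,0)),('base near pan',(546,231),(0,0))]:
    if a==(0,0): print(n,onz(*S(*b),.018).round(4)); continue
    print(n,onz(*T(*a),.018).round(4), tri([T(*a),S(*b)]) if b!=(0,0) else '')
print('flange z.012',onz(*T(192,361),.012), onz(*S(287,164),.012))
print('hub top z.064',onz(*T(181,358),.064), onz(*S(290,103),.064))
print('red top',onz(*T(306,369),.064), onz(*S(188,174),.064))
E
```

```text
pan rim [ 0.6256 -0.1588  0.018 ] (array([ 0.60517145, -0.14707798,  0.12509421]), [np.float64(0.00025096813235437324), np.float64(0.000250968132354301)])
tip [0.6229 0.2867 0.018 ] (array([0.60833978, 0.27116996, 0.07660715]), [np.float64(0.003999546357398413), np.float64(0.0039995463573987665)])
hubtop [0.4139 0.3111 0.018 ] (array([0.41282692, 0.29920313, 0.06880334]), [np.float64(0.0007896505036893244), np.float64(0.000789650503689275)])
hubflange [0.4108 0.2988 0.018 ] (array([0.41126467, 0.30001512, 0.01388562]), [np.float64(0.0003867937280804637), np.float64(0.00038679372808038463)])
tabtop [0.6379 0.0769 0.018 ] (array([0.60830219, 0.0673609 , 0.17211045]), [np.float64(0.0017173051126322836), np.float64(0.0017173051126323552)])
redtop [0.404  0.1731 0.018 ] (array([0.40293541, 0.16633834, 0.06754263]), [np.float64(0.0003315988998624026), np.float64(0.0003315988998624193)])
basecorner NE(pan,far) [ 0.6476 -0.0918  0.018 ] (array([ 0.64910508, -0.09156852,  0.01385746]), [np.float64(0.0008319720995255876), np.float64(0.0008319720995257016)])
basecorner gate far [0.6549 0.2776 0.018 ]
base near gate [0.5681 0.2838 0.018 ] 
base near pan [ 0.5616 -0.0901  0.018 ] 
flange z.012 [0.41101418 0.30021713 0.012     ] [0.41323447 0.29756256 0.012     ]
hub top z.064 [0.41235479 0.29988432 0.064     ] [0.40907442 0.3071548  0.064     ]
red top [0.40276943 0.16662674 0.064     ] [0.39996923 0.17126421 0.064     ]
```

Request:
drive_tool(
  steps=[
    [0,30,22,0,0.058],
    [0,30,22,0,0.058],
    [0,30,22,0,0.058],
    [0,30,22,0,0.058],
    [0,25,25,0,0.058],
    [0,25,28,0,0.058],
    [0,0,36,0,0.058],
    [0,0,36,0,0.058],
    [0,0,36,0,0.058],
    [0,0,36,0,0.058],
    [0,0,36,0,0.058],
    [0,0,36,0,0.058],
    [0,0,36,0,0.058],
    [0,0,36,0,0.058],
    [0,0,36,0,0.058],
    [0,0,36,0,0.058],
    [0,0,36,0,0.058],
    [0,0,36,0,0.058],
    [0,0,36,0,0.058],
    [0,0,36,0,0.058],
  ],
)

```text
clock: 1.77
position: [0.4104, 0.0698, 0.2267]
ee_rot: [2.235, 2.207, -0.0]
force: [0.6, -0.4, -1.0]
width: 1.001
gripper_force: 0.0
```

Request:
drive_tool(
  steps=[
    [0,0,35,0,0],
    [0,0,35,0,0],
    [0,0,35,0,0],
    [0,0,35,0,0],
    [0,0,35,0,0],
    [0,0,35,0,0],
    [0,0,20,0,0],
    [0,0,0,0,0],
    [0,0,0,0,0],
  ],
)

```text
clock: 2.52
position: [0.4103, 0.2991, 0.2262]
ee_rot: [-2.235, -2.207, 0.001]
force: [0.8, -0.4, -0.6]
width: 0.998
gripper_force: 0.0
```

```bash
python3 - <<'E'
from h import *
import pickle
d=cam('wrist'); save(d,'w1.png'); pickle.dump(d,open('w1.pkl','wb'))
print(d['vfov'],d['xyz'],d['attitude'],observe()['position'])
print(proj(d,[.412,.3,.064]),proj(d,[.412,.3,.012]))
E
```

```text
69.65432034193732 [0.41211154 0.36655277 0.38513271] [ 2.88507104 -0.01941365 -0.00408931] [0.41067441 0.29770257 0.2261915 ]
[322.74480283 185.83652739] [322.65429549 177.79684561]
```

View pics/w1.png

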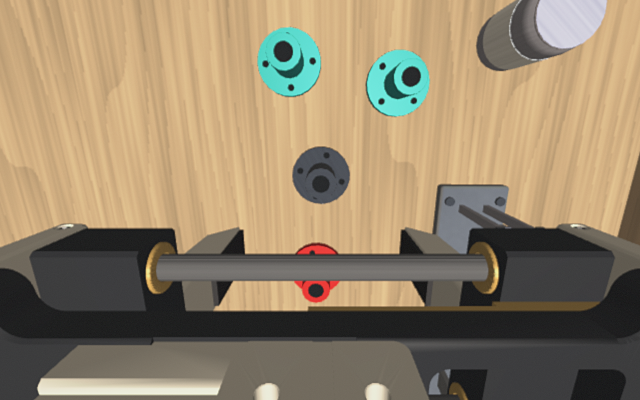

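```bash
python3 - <<'E'
from h import *
import pickle
d=pickle.load(open('w1.pkl','rb'))
print(onz(d,321,175,.012),onz(d,320.5,184,.064))
g=d['image'].astype(int); m=((g.max(2)-g.min(2)<30)&(g.max(2)<110)).astype(np.uint8)
m[:, :280]=0; m[:,360:]=0; m[:140]=0; m[208:]=0
ys,xs=np.nonzero(m); print(xs.min(),xs.max(),ys.min(),ys.max(),xs.mean(),ys.mean())
E
```

```text
[0.40987895 0.30374133 0.012     ] [0.40947407 0.30216433 0.064     ]
293 349 147 203 320.6543852623148 174.7040448538246
```

Request:
drive_tool(
  grip_force=25,
  steps=[
    [0,0,3,-30,0],
    [0,0,0,-35,0],
    [0,0,0,-35,0],
    [0,0,0,-35,0],
    [0,0,0,-30,0],
    [0,0,0,-20,0],
    [0,0,0,-12,0],
    [0,0,0,0,0],
    [0.3,0,0,0,0],
    [0.5,0,0,0,0],
    [0.7,0,0,0,0],
    [1,0,0,0,0],
    [1,0,0,0,0],
    [1,0,0,0,0],
    [1,0,0,0,0],
    [1,0,0,0,0],
    [1,0,0,0,0],
  ],
)

```text
clock: 3.98
position: [0.4104, 0.3013, 0.0297]
ee_rot: [-2.238, -2.205, 0.001]
force: [-6.0, -0.4, 3.9]
width: 0.397
gripper_force: 2.7
```

Request:
drive_tool(
  steps=[
    [1,0,0,0,0],
    [1,0,0,5,0],
    [1,0,0,20,0],
    [1,0,0,30,0],
    [1,0,0,35,0],
    [1,0,0,35,0],
    [1,0,0,25,0],
    [1,0,-15,0,0],
    [1,0,-28,0,0],
    [1,0,-35,0,0],
    [1,0,-35,0,0],
    [1,0,-35,0,0],
    [1,0,-35,0,0],
    [1,0,-35,0,0],
    [1,0,-35,0,0],
    [1,0,-35,0,0],
    [1,0,-35,0,0],
    [1,0,-35,0,0],
    [1,0,-35,0,0],
    [1,0,-30,0,0],
  ],
)

```text
clock: 5.65
position: [0.4099, -0.1243, 0.1797]
ee_rot: [-2.239, -2.203, 0.001]
force: [0.4, -0.7, -4.6]
width: 0.381
gripper_force: 25.0
```

Request:
drive_tool(
  steps=[
    [1,20,-20,0,0],
    [1,30,-5,0,0],
    [1,35,0,0,0],
    [1,35,0,0,0],
    [1,30,0,0,0],
    [1,20,0,0,0],
    [1,10,0,0,0],
    [1,0,0,0,0],
    [1,0,0,0,0],
    [1,0,0,0,0],
  ],
)

```text
clock: 6.48
position: [0.5894, -0.1469, 0.1794]
ee_rot: [-2.237, -2.204, 0.002]
force: [0.5, -0.5, -6.0]
width: 0.393
gripper_force: 25.0
```

```bash
python3 - <<'E'
from h import *
import pickle
d=cam('wrist'); pickle.dump(d,open('w2.pkl','wb'))
s=cam('scene'); pickle.dump(s,open('s2.pkl','wb'))
o=observe();print(o['position'],o['force'],o['width'],o['gripper_force'])
w=cv2.cvtColor(d['image'],cv2.COLOR_RGB2BGR)
c=cv2.resize(cv2.cvtColor(s['image'],cv2.COLOR_RGB2BGR)[100:260,220:400],(640,569)) 
im=np.zeros((570,800,3),np.uint8); im[:,:400]=0
im[:250,:400]=cv2.resize(w,(400,250)); im[:400,400:]=cv2.resize(cv2.cvtColor(s['image'],cv2.COLOR_RGB2BGR)[100:280,220:400],(400,400))
cv2.imwrite('pics/m2.png',im)
for p in [[.604,-.1465,.11],[.604,-.1465+.053,.12],[.604,-.1465-.053,.12]]: print(proj(d,p),proj(s,p))
E
```

```text
[ 0.58962403 -0.14709383  0.17979561] [-1.10537609  0.18659131 -5.15520106] 0.3869706667578835 24.99687910079956
[338.73096701 209.00710012] [288.26189201 226.81201051]
[339.37850507 144.61844059] [299.53660357 212.58320838]
[339.47196079 272.92214643] [275.90803878 236.04057698]
```

View pics/m2.png

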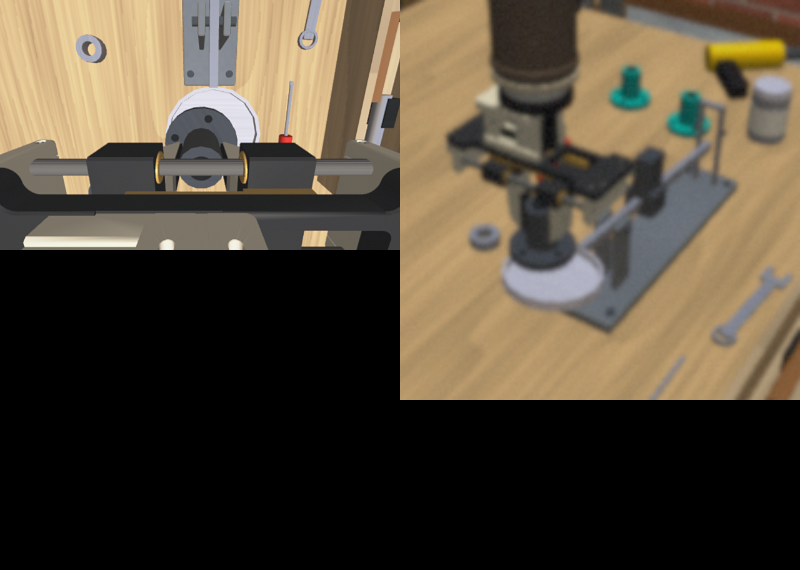

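Request:
drive_tool(
  steps=[
    [1,8,0,0,0],
    [1,7,0,-5,0],
    [1,0,0,-10,0],
    [1,0,0,-6,0],
    [1,0,0,-2,0],
    [1,0,0,-2,0],
    [1,0,0,-2,0],
    [1,0,0,-2,0],
    [1,0,0,-2,0],
    [1,0,0,-2,0],
    [1,0,0,-2,0],
    [1,0,0,-2,0],
    [1,0,0,-2,0],
    [1,0,0,0,0],
    [1,0,0,0,0],
  ],
)

```text
clock: 7.83
position: [0.6059, -0.1467, 0.1406]
ee_rot: [-2.238, -2.205, 0.0]
force: [0.4, -0.6, -4.9]
width: 0.387
gripper_force: 25.0
```

```bash
python3 - <<'E'
from h import *
import pickle
d=cam('wrist'); pickle.dump(d,open('w3.pkl','wb'))
s=cam('scene'); pickle.dump(s,open('s3.pkl','wb'))
o=observe();print(o['position'],o['force'],o['width'],o['gripper_force'])
im=np.zeros((600,800,3),np.uint8)
im[:250,:400]=cv2.resize(cv2.cvtColor(d['image'],cv2.COLOR_RGB2BGR)[100:300,160:480],(400,250)); im[:400,400:]=cv2.resize(cv2.cvtColor(s['image'],cv2.COLOR_RGB2BGR)[120:260,250:390],(400,400),interpolation=2)
cv2.imwrite('pics/m3.png',im[:400])
E
```

```text
[ 0.6059391  -0.14663657  0.14077302] [-0.08482863  0.85356921 -5.37781001] 0.38737999243693366 24.99727874994278
```

View pics/m3.png

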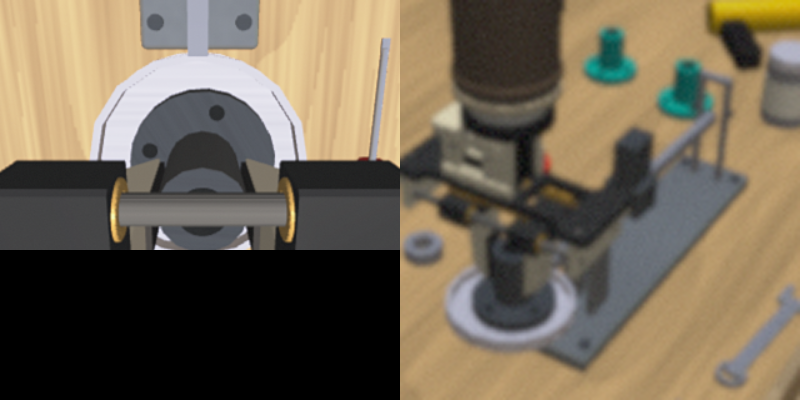

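Request:
drive_tool(
  steps=[
    [1,-2,0,-1,0],
    [1,0,0,-2,0],
    [1,0,0,-2,0],
    [1,0,0,-2,0],
    [1,0,0,0,0],
    [1,0,0,0,0],
  ],
)

```text
clock: 8.43
position: [0.6038, -0.1467, 0.1335]
ee_rot: [-2.238, -2.204, 0.0]
force: [0.2, 0.0, -3.2]
width: 0.384
gripper_force: 25.0
```

Request:
drive_tool(
  steps=[
    [1,0,0,-1.5,0],
    [1,0,0,-1.5,0],
    [1,0,0,-1.5,0],
    [1,0,0,0,0],
    [1,0,0,0,0],
  ],
)

```text
clock: 8.85
position: [0.6038, -0.1466, 0.1291]
ee_rot: [-2.238, -2.205, 0.0]
force: [-0.8, 0.7, -3.3]
width: 0.39
gripper_force: 25.0
```

```bash
python3 - <<'E'
from h import *
import pickle
d=cam('wrist'); s=cam('scene'); t=cam('top'); pickle.dump((d,s,t),open('a4.pkl','wb'))
o=observe();print(o['position'],o['force'],o['width'],o['gripper_force'])
im=np.zeros((400,800,3),np.uint8)
im[:250,:400]=cv2.resize(cv2.cvtColor(d['image'],cv2.COLOR_RGB2BGR)[100:300,160:480],(400,250)); im[:400,400:]=cv2.resize(cv2.cvtColor(s['image'],cv2.COLOR_RGB2BGR)[130:250,265:385],(400,400),interpolation=2)
cv2.imwrite('pics/m4.png',im)
for z in (.154,.11,.1375,.0825): print(z,proj(s,[.611,.259,z]))
E
```

```text
[ 0.60388763 -0.14658819  0.12924614] [-0.50761582  0.54310301 -3.68493175] 0.3867198494202553 24.997833967208862
0.154 [360.58227568 146.38616521]
0.11 [359.30569607 158.0938599 ]
0.1375 [360.09710226 150.83576018]
0.0825 [358.53507531 165.16133342]
```

View pics/m4.png

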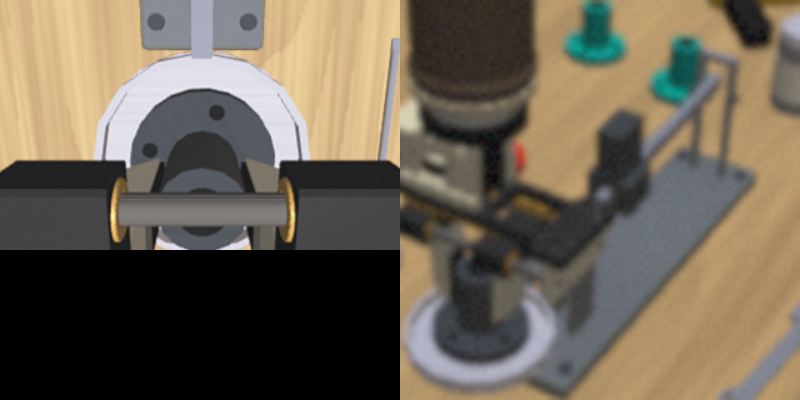

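Request:
drive_tool(
  steps=[
    [1,0,0,-1,0],
    [1,0,0,-1,0],
    [1,0,0,-1,0],
    [1,0,0,0,0],
    [1,0,0,0,0],
  ],
)

```text
clock: 9.42
position: [0.604, -0.1466, 0.1262]
ee_rot: [2.238, 2.205, 0.0]
force: [-0.2, 1.0, -2.2]
width: 0.389
gripper_force: 25.0
```

Request:
drive_tool(
  steps=[
    [1,0,0,-1,0],
    [1,0,0,-1,0],
    [1,0,0,0,0],
    [1,0,0,0,0],
  ],
)

```text
clock: 9.75
position: [0.6042, -0.1472, 0.1247]
ee_rot: [2.238, 2.203, 0.0]
force: [-1.8, -1.6, 2.6]
width: 0.389
gripper_force: 25.0
```

Request:
drive_tool(
  grip_force=5,
  steps=[
    [1,0,0,0.5,0],
    [1,0,0,0,0],
    [0.58,0,0,0,0],
    [0.55,0,0,0,0],
    [0.5,0,0,0,0],
    [0.45,0,0,0,0],
    [0.35,0,0,0,0],
    [0.25,0,0,0,0],
    [0.2,0,0,0,0],
    [0.2,0,0,0,0],
    [0.2,0,0,8,0],
    [0.2,0,0,15,0],
    [0.2,0,0,25,0],
    [0.2,0,0,30,0],
    [0.2,0,0,20,0],
    [0.2,0,0,0,0],
  ],
)

```text
clock: 11.08
position: [0.6064, -0.1466, 0.2284]
ee_rot: [2.234, 2.2, 0.007]
force: [0.0, 0.8, -0.3]
width: 0.8
gripper_force: 0.0
```

```bash
python3 - <<'E'
from h import *
import pickle
d=cam('wrist'); s=cam('scene'); t=cam('top'); pickle.dump((d,s,t),open('a5.pkl','wb'))
o=observe();print(o['position'],o['force'],o['width'],o['gripper_force'])
im=np.zeros((600,800,3),np.uint8)
B=lambda q:cv2.cvtColor(q['image'],cv2.COLOR_RGB2BGR)
im[:250,:400]=cv2.resize(B(d),(400,250)); im[:400,400:]=cv2.resize(B(s)[130:250,265:385],(400,400),interpolation=2)
im[250:570,:400]=cv2.resize(B(t)[150:230,270:370],(400,320),interpolation=2)
cv2.imwrite('pics/m5.png',im)
E
```

```text
[ 0.60372734 -0.14675098  0.22279772] [-0.06367136  0.48921415 -1.07633153] 0.802456789835122 0.0
```

View pics/m5.png

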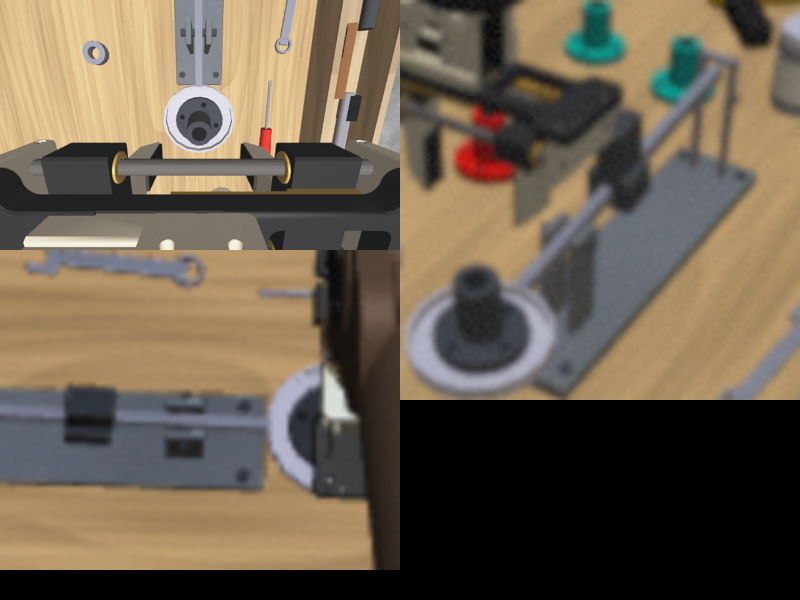

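The hub is released upright and centred, with the pan end down. The poise is seen in the top crop at u 286–299. Next I build a numeric tilt reading from the scene camera and find the poise's inner face.

```bash
cat >> h.py <<'E'
import pickle
AX=np.array([.0175,.99985,0]); PV=np.array([.6062,-.0165,.110])
def bar(s,th,h=0): 
    return PV+AX*(s*np.cos(th)-h*np.sin(th))+np.array([0,0,s*np.sin(th)+h*np.cos(th)])
def tilt(img,s0,s1,full=False):
    g=img['image'].astype(np.float32); bw=g[:,:,2]-g[:,:,0]
    ths=np.arange(-.2,.2001,.002); ss=np.linspace(s0,s1,30); sc=[]
    for th in ths:
        P=np.array([proj(img,bar(s,th)) for s in ss],np.float32)
        sc.append(cv2.remap(bw,P[None,:,0],P[None,:,1],cv2.INTER_LINEAR).mean())
    sc=np.array(sc); k=sc.argmax(); w=np.clip(sc-(sc[k]*.5+np.median(sc)*.5),0,None); w[abs(ths-ths[k])>.06]=0
    return (w*ths).sum()/w.sum(), sc[k], sc
E
python3 - <<'E'
from h import *
s0=pickle.load(open('scene0.pkl','rb')); d,s,t=pickle.load(open('a5.pkl','rb')); _,s4,_=pickle.load(open('a4.pkl','rb'))
for q in (s0,s4,s):
    a=tilt(q,.12,.25);b=tilt(q,.19,.25);c=tilt(q,.22,.26); print([ (round(float(x[0]),4),round(float(x[1]),1)) for x in (a,b,c)]); print(a[2][::8].round(0))
for u,v in [(286.2,253/4+150-62.5+0),(298.8,190)]: pass
for u in (286.2,298.8): print(onz(t,u,150+(400-250)/4,.184), onz(t,u,150+150/4,.135))
E
```

```text
[(-0.0854, 9.1), (0.1817, 41.9), (0.091, 34.8)]
[  6.   4.   2.   0.   0.   3.   6.   8.   9.   6.  -2. -13. -25. -35.
 -41. -42. -41. -38. -35. -31. -27. -24. -20. -16. -12.  -8.]
[(0.0993, 12.7), (0.1815, 41.9), (0.0991, 15.8)]
[  6.   2.  -4. -12. -22. -33. -41. -46. -48. -48. -45. -39. -31. -21.
 -11.  -1.   6.  10.  12.  12.  11.   8.   4.   1.  -0.  -0.]
[(0.1464, 14.8), (0.1744, 31.4), (0.1343, 16.5)]
[  6.   2.  -3. -12. -22. -33. -41. -47. -50. -51. -51. -50. -47. -41.
 -32. -21. -11.  -3.   4.   9.  13.  15.  15.  13.  11.   9.]
[0.60836378 0.07995016 0.184     ] [0.61839321 0.08390858 0.135     ]
[0.60903564 0.03869447 0.184     ] [0.61909316 0.04092815 0.135     ]
```

Request:
drive_tool(
  steps=[
    [1,0,10,0,0],
    [1,1,30,0,0],
    [1,1,35,0,0],
    [1,1,35,0,0],
    [1,0,32,0,0],
    [1,0,15,0,0],
    [1,0,0,-20,0],
    [1,0,0,-30,0],
    [1,0,0,-20,0],
    [1,0,0,-7,0],
    [1,0,0,0,0],
    [1,0,0,0,0],
  ],
)

```text
clock: 12.23
position: [0.6068, 0.0108, 0.1458]
ee_rot: [-2.237, -2.204, 0.0]
force: [0.1, 0.3, 0.3]
width: 0.015
gripper_force: 0.0
```

```bash
python3 - <<'E'
from h import *
o=observe();print(o['position'],o['force'],o['width'])
E
```

```text
[0.60682932 0.010813   0.14580852] [0.07457467 0.28019273 0.34566617] 0.014910816126261462
```

Advance gently until contact.

Request:
drive_tool(
  steps=[
    [1,0,4,0,0],
    [1,0,4,0,0],
    [1,0,3,0,0],
    [1,0,2,0,0],
    [1,0,2,0,0],
    [1,0,2,0,0],
  ],
)

```text
clock: 12.73
position: [0.6071, 0.0276, 0.1461]
ee_rot: [2.238, 2.204, 0.001]
force: [-0.0, 0.3, 0.0]
width: 0.007
gripper_force: 0.0
```

Request:
drive_tool(
  steps=[
    [1,0,2,0,0],
    [1,0,2,0,0],
    [1,0,2,0,0],
    [1,0,2,0,0],
  ],
)

```text
clock: 13.07
position: [0.6071, 0.0347, 0.1458]
ee_rot: [2.238, 2.203, -0.001]
force: [0.0, -4.0, 2.3]
width: 0.008
gripper_force: 1.5
```

Request:
drive_tool(
  steps=[
    [1,0,2,0,0],
    [1,0,2,0,0],
    [1,0,2,0,0],
    [1,0,2,0,0],
  ],
)

```text
clock: 13.4
position: [0.6071, 0.0434, 0.1458]
ee_rot: [2.238, 2.204, 0.0]
force: [0.8, -3.3, 1.9]
width: 0.004
gripper_force: 1.4
```

Request:
drive_tool(
  steps=[
    [1,0,2,0,0],
    [1,0,2,0,0],
    [1,0,2,0,0],
    [1,0,2,0,0],
    [1,0,2,0,0],
    [1,0,2,0,0],
    [1,0,2,0,0],
    [1,0,2,0,0],
    [1,0,2,0,0],
    [1,0,2,0,0],
    [1,0,2,0,0],
    [1,0,2,0,0],
    [1,0,2,0,0],
    [1,0,-1,0,0],
    [1,0,-4,0,0],
    [1,0,-6,0,0],
    [1,0,0,0,0],
    [1,0,0,0,0],
    [1,0,0,0,0],
    [1,0,0,0,0],
  ],
)

```text
clock: 15.07
position: [0.6069, 0.0585, 0.1457]
ee_rot: [-2.238, -2.205, -0.0]
force: [0.2, -0.7, 0.6]
width: 0.002
gripper_force: 0.0
```

```bash
cat > meas.py <<'E'
from h import *
import sys
n=sys.argv[1]
s=cam('scene'); d=cam('wrist'); t=cam('top'); pickle.dump((d,s,t),open(n+'.pkl','wb'))
o=observe(); print(o['clock'],o['position'],o['force'])
for r in ((.12,.25),(.14,.25),(.16,.25),(.18,.25)):
    m,k,sc=tilt(s,*r); print(r,round(float(m),4),round(float(k),1),sc[20:190:8].round(0).astype(int))
E
python3 meas.py b1
```

```text
15.2167 [0.60689532 0.05851882 0.14574466] [ 0.3352406  -0.27637282  0.22591274]
(0.12, 0.25) -0.1926 3.4 [ -5  -9 -13 -16 -19 -20 -21 -21 -20 -18 -16 -12  -8  -5  -2   1   2   3
   3   3   2   2]
(0.14, 0.25) -0.1902 5.7 [ -3  -8 -13 -18 -21 -23 -25 -25 -24 -22 -19 -15 -10  -6  -3   0   2   3
   4   4   3   2]
(0.16, 0.25) -0.1891 6.1 [ -3  -9 -16 -21 -25 -28 -30 -31 -30 -27 -24 -20 -14  -9  -5  -1   2   3
   4   4   3   3]
(0.18, 0.25) -0.1892 6.2 [ -5 -12 -20 -28 -33 -36 -37 -38 -37 -34 -30 -25 -18 -12  -6  -2   1   3
   3   4   3   3]
```

```bash
python3 - <<'E'
from h import *
d,s,t=pickle.load(open('b1.pkl','rb'))
for th in (-.1,0,.1): print(th,proj(d,bar(.275,th,.007)),proj(d,bar(.275,th,-.007)),proj(d,bar(.2,th,.007)))
for x in(-.019,.019): print('post',[proj(d,PV+AX*.275+[x,0,z-.11]).round(1) for z in (.154,.11,.018)])
g=d['image'].astype(int)
u0=int(proj(d,bar(.275,.0))[0])
print(u0)
for v in range(0,80,2): print(v,' '.join('%3d'%g[v,u,2] for u in range(u0-40,u0+44,4)))
print((g[:80,u0,2]-g[:80,u0,0]).tolist())
E
```

```text
-0.1 [322.06968454 -98.65982105] [322.04133993 -80.0117924 ] [321.86771442  34.32830231]
0 [ 322.1333954  -140.57158975] [ 322.09947075 -118.25513806] [321.88468726  23.17754032]
0.1 [ 322.21196808 -192.25318477] [ 322.16970822 -164.45744728] [321.89935461  13.55084401]
post [array([ 273.6, -224.5]), array([ 286.8, -128.2]), array([299.6, -35.6])]
post [array([ 371. , -226.5]), array([ 357.4, -129.6]), array([344.4, -36.4])]
322
0 144 144 144 145 146 144 145 144 187 186 186 186 187 144 144 145 146 148 147 149 150
2 143 144 145 145 147 145 145 145 186 186 187 185 188 145 145 146 145 148 147 149 151
4 145 145 145 146 148 146 145 145 187 186 187 186 186 146 147 146 146 146 147 148 148
6 146 145 145 146 147 146 144 145 187 186 188 186 188 147 148 147 148 147 148 147 149
8 147 147 146 146 147 146 145 145 187 185 186 185 188 149 147 147 147 146 147 146 148
10 148 147 146 144 145 146 146 144 186 187 186 186 187 147 148 147 147 147 147 145 146
12 148 147 145 144 144 146 146 146 188 186 187 186 187 147 149 145 146 147 147 147 147
14 147 145 145 144 145 146 146 145 187 186 186 186 188 149 148 
[... 2428 characters left out ...]
151 151 150 151 149 148 149 149
72 149 149 148 149 151 152 151 150 187 187 187 188 182 151 152 152 149 149 150 148 149
74 150 150 149 150 150 151 152 151 188 188 187 187 182 152 152 151 151 150 148 149 150
76 152 152 150 149 152 152 152 151 188 187 186 187 182 152 151 152 151 149 147 147 150
78 150 151 150 149 152 152 151 151 189 188 187 188 171 150 149 149 152 150 150 150 151
[19, 18, 19, 18, 19, 18, 19, 17, 18, 19, 18, 19, 19, 18, 18, 19, 18, 18, 18, 18, 18, 19, 19, 18, 18, 19, 19, 18, 18, 18, 18, 18, 19, 17, 18, 18, 19, 18, 19, 18, 18, 18, 19, 18, 18, 19, 18, 18, 18, 18, 18, 19, 19, 18, 19, 19, 18, 18, 19, 19, 18, 19, 19, 18, 19, 18, 19, 18, 18, 18, 18, 19, 18, 18, 18, 18, 18, 19, 18, 18]
```

Request:
drive_tool(
  steps=[
    [1,0,4,0,0],
    [1,0,4,0,0],
    [1,0,2,0,0],
    [1,0,2,0,0],
    [1,0,2,0,0],
    [1,0,2,0,0],
    [1,0,2,0,0],
    [1,0,2,0,0],
    [1,0,2,0,0],
    [1,0,2,0,0],
    [1,0,1,0,0],
    [1,0,-1,0,0],
    [1,0,-4,0,0],
    [1,0,-4,0,0],
    [1,-15,0,5,0],
    [1,-35,0,10,0],
    [1,-35,15,10,0],
    [1,-35,30,0,0],
    [1,-35,30,0,0],
    [1,-30,30,0,0],
  ],
)

```text
clock: 16.88
position: [0.4276, 0.1729, 0.171]
ee_rot: [2.24, 2.202, 0.0]
force: [1.7, 2.1, 0.6]
width: 0.002
gripper_force: 0.0
```

Request:
drive_tool(
  steps=[
    [1,-15,10,0,0],
    [1,0,0,0,0],
    [1,0,0,0,0],
    [1,0,0,0,0],
    [1,0,0,0,0],
  ],
)

```text
clock: 17.3
position: [0.4153, 0.182, 0.1707]
ee_rot: [2.24, 2.202, 0.0]
force: [-0.1, -0.3, -0.6]
width: 0.006
gripper_force: 0.0
```

```bash
python3 meas.py b2; python3 - <<'E'
from h import *
d,s,t=pickle.load(open('b2.pkl','rb'))
print(d['xyz'])
for th in (-.1,0,.1): print(th,proj(d,bar(.275,th,.007)).round(0),proj(d,bar(.275,th,-.007)).round(0),proj(d,bar(.2,th,.007)).round(0))
for x in(-.019,.019): print('post',[proj(d,PV+AX*.275+[x,0,z-.11]).round(0) for z in (.154,.11,.018)])
cv2.imwrite('pics/v.png',cv2.cvtColor(d['image'],cv2.COLOR_RGB2BGR))
E
```

```text
17.45 [0.4148899  0.18223564 0.17056128] [ 0.27092706 -0.44088957 -0.4839085 ]
(0.12, 0.25) 0.1732 15.7 [-11 -16 -20 -23 -25 -26 -26 -25 -23 -22 -19 -15 -10  -5   0   4   6   8
  10  11  12  13]
(0.14, 0.25) 0.174 18.4 [ -5 -10 -14 -18 -21 -23 -24 -25 -24 -24 -21 -18 -12  -6  -1   3   7   9
  11  13  14  15]
(0.16, 0.25) 0.1745 22.8 [ -4 -10 -15 -20 -24 -27 -29 -30 -30 -29 -26 -22 -16  -8  -2   3   7  10
  13  15  17  19]
(0.18, 0.25) 0.1744 28.8 [ -6 -13 -19 -26 -31 -35 -37 -39 -39 -39 -36 -31 -22 -13  -5   2   7  12
  16  19  21  23]
[0.41719356 0.24944119 0.32949839]
-0.1 [565. 110.] [551. 113.] [553. 203.]
0 [597. 107.] [580. 108.] [573. 209.]
0.1 [637. 108.] [615. 107.] [597. 220.]
post [array([623., 104.]), array([562., 108.]), array([490., 113.])]
post [array([689., 102.]), array([614., 107.]), array([527., 113.])]
```

```bash
cat > wt.py <<'E'
from h import *
from scipy.optimize import minimize_scalar
def edges(d,rows):
    g=d['image'].astype(np.float32); bw=cv2.GaussianBlur(g[:,:,2]-g[:,:,0],(3,3),0); out=[]
    for v in rows:
        r=bw[v]; m=(r>0).astype(int); e=np.diff(np.r_[0,m,0]); a=np.nonzero(e==1)[0]; b=np.nonzero(e==-1)[0]
        out.append((v,[(int(x),int(y)) for x,y in zip(a,b) if y-x>3 and y>440]))
    return out
if __name__=='__main__':
    import sys
    d,s,t=pickle.load(open(sys.argv[1]+'.pkl','rb'))
    for v,l in edges(d,range(90,260,10)): print(v,l)
    for th in (-.1,0,.1):
        for dx in (-.005,.005): print(th,dx,[proj(d,bar(q,th,.007)+[dx,0,0]).round(0).tolist() for q in (.12,.16,.2,.24)])
E
python3 wt.py b2
```

```text
90 [(470, 554)]
100 [(469, 552), (558, 569), (624, 640)]
110 [(468, 492), (556, 564), (622, 640)]
120 [(467, 548), (625, 640)]
130 [(465, 546), (622, 638)]
140 [(464, 544), (618, 634)]
150 [(463, 542), (615, 630)]
160 [(462, 540), (611, 626)]
170 [(461, 538), (607, 623)]
180 [(459, 536), (604, 619)]
190 [(458, 535), (600, 615)]
200 [(457, 533), (597, 612)]
210 [(456, 531), (593, 608)]
220 [(455, 529), (590, 604)]
230 [(453, 527), (621, 626)]
240 [(452, 525), (626, 640)]
250 [(451, 523)]
-0.1 -0.005 [[536.0, 293.0], [541.0, 249.0], [547.0, 203.0], [553.0, 155.0]]
-0.1 0.005 [[547.0, 292.0], [553.0, 249.0], [559.0, 203.0], [565.0, 154.0]]
0 -0.005 [[546.0, 301.0], [556.0, 257.0], [567.0, 209.0], [578.0, 157.0]]
0 0.005 [[558.0, 301.0], [569.0, 257.0], [580.0, 209.0], [592.0, 157.0]]
0.1 -0.005 [[557.0, 311.0], [572.0, 268.0], [590.0, 220.0], [609.0, 164.0]]
0.1 0.005 [[570.0, 311.0], [586.0, 268.0], [604.0, 219.0], [625.0, 164.0]]
```

```bash
cat > fit.py <<'E'
from wt import *
from scipy.optimize import least_squares
def fit(d,rows=range(125,215,5)):
    P=[]
    for v,l in edges(d,rows):
        c=[(a,b) for a,b in l if 9<b-a<20 and a>540 and b<639]
        if c: P.append((v,*c[-1]))
    P=np.array(P,float); bw=None
    def res(x):
        q=np.linspace(.13,.3,40); out=[]
        for k,dx in ((1,-.005),(2,.005)):
            c=np.array([proj(d,bar(s,x[0],.007)+[dx+x[1],0,0]) for s in q]); i=np.argsort(c[:,1])
            out.append(np.interp(P[:,0],c[i,1],c[i,0])-P[:,k]+.5*0)
        return np.r_[tuple(out)]
    a=least_squares(lambda x:res([x[0],0]),[0.]); b=least_squares(res,[0.,0.],x_scale=[.01,.001])
    return len(P),a.x.round(4),np.abs(a.fun).mean().round(2),b.x.round(4),np.abs(b.fun).mean().round(2)
if __name__=='__main__':
    import sys
    n=sys.argv[1]
    try: d,s,t=pickle.load(open(n+'.pkl','rb'))
    except FileNotFoundError:
        d=cam('wrist'); pickle.dump((d,None,None),open(n+'.pkl','wb'))
    o=observe(); print(o['clock'],o['position'],o['force'],fit(d))
E
python3 fit.py b2
```

```text
17.45 [0.4148899  0.18223564 0.17056128] [ 0.27092706 -0.44088957 -0.4839085 ] (17, array([0.1012]), np.float64(0.25), array([ 1.015e-01, -1.000e-04]), np.float64(0.25))
```

Request:
drive_tool(
  steps=[
    [1,30,-20,0,0],
    [1,35,-25,0,0],
    [1,35,-25,0,0],
    [1,35,-25,-10,0],
    [1,35,-12,-10,0],
    [1,22,0,-5,0],
    [1,0,0,0,0],
    [1,0,4,0,0],
    [1,0,4,0,0],
    [1,0,2,0,0],
    [1,0,2,0,0],
    [1,0,2,0,0],
    [1,0,2,0,0],
    [1,0,2,0,0],
    [1,0,2,0,0],
    [1,0,0,0,0],
  ],
)

```text
clock: 18.78
position: [0.6016, 0.0997, 0.1463]
ee_rot: [-2.237, -2.205, 0.0]
force: [-1.2, -0.6, -1.2]
width: 0.01
gripper_force: 0.5
```

Request:
drive_tool(
  steps=[
    [1,0,-3,0,0],
    [1,0,-5,0,0],
    [1,-15,0,5,0],
    [1,-35,0,10,0],
    [1,-35,13,10,0],
    [1,-35,28,0,0],
    [1,-35,28,0,0],
    [1,-30,28,0,0],
    [1,-2,0,0,0],
    [1,0,0,0,0],
    [1,0,0,0,0],
    [1,0,0,0,0],
    [1,0,0,0,0],
  ],
)

```text
clock: 19.87
position: [0.4211, 0.183, 0.1712]
ee_rot: [2.241, 2.202, 0.0]
force: [-0.7, -0.0, 0.2]
width: 0.005
gripper_force: 0.0
```

```bash
python3 fit.py b3; python3 wt.py b3|head -14
```

```text
19.9167 [0.42093915 0.18318115 0.17114051] [0.49029353 0.54474589 0.02778994] (18, array([0.1009]), np.float64(0.27), array([0.1001, 0.0002]), np.float64(0.27))
90 [(464, 547)]
100 [(463, 546), (613, 640)]
110 [(462, 490), (547, 555), (610, 640)]
120 [(461, 542), (615, 631)]
130 [(460, 540), (611, 627)]
140 [(458, 538), (608, 624)]
150 [(457, 536), (605, 620)]
160 [(456, 534), (601, 617)]
170 [(455, 532), (598, 613)]
180 [(454, 531), (594, 609)]
190 [(453, 529), (591, 606)]
200 [(451, 527), (587, 602)]
210 [(450, 525), (584, 599)]
220 [(449, 523), (580, 595)]
```

Request:
drive_tool(
  steps=[
    [1,30,-15,0,0],
    [1,35,-25,0,0],
    [1,35,-25,0,0],
    [1,35,-20,-10,0],
    [1,35,-10,-10,0],
    [1,18,0,-5,0],
    [1,0,0,0,0],
    [1,0,4,0,0],
    [1,0,3,0,0],
    [1,0,2,0,0],
    [1,0,2,0,0],
    [1,0,2,0,0],
    [1,0,2,0,0],
    [1,0,2,0,0],
    [1,0,2,0,0],
    [1,0,0,0,0],
  ],
)

```text
clock: 21.25
position: [0.6055, 0.1103, 0.1464]
ee_rot: [-2.237, -2.205, -0.0]
force: [-0.3, -0.5, -0.1]
width: 0.006
gripper_force: 0.5
```

Request:
drive_tool(
  steps=[
    [1,0,-3,0,0],
    [1,0,-5,0,0],
    [1,-15,0,5,0],
    [1,-35,0,10,0],
    [1,-35,13,10,0],
    [1,-35,28,0,0],
    [1,-35,28,0,0],
    [1,-30,18,0,0],
    [1,-2,0,0,0],
    [1,0,0,0,0],
    [1,0,0,0,0],
    [1,0,0,0,0],
    [1,0,0,0,0],
  ],
)

```text
clock: 22.33
position: [0.425, 0.1838, 0.1712]
ee_rot: [2.241, 2.202, 0.0]
force: [-0.2, 0.0, 0.4]
width: 0.006
gripper_force: 0.0
```

```bash
python3 fit.py b4; python3 wt.py b4|head -14
```

```text
22.3833 [0.42473804 0.18389922 0.17115412] [-0.0896847   0.36848553 -0.17085196] (18, array([0.1009]), np.float64(0.26), array([0.0995, 0.0003]), np.float64(0.26))
90 [(460, 544)]
100 [(459, 542), (607, 640)]
110 [(458, 497), (541, 550), (604, 640)]
120 [(457, 538), (542, 550), (609, 625)]
130 [(456, 536), (605, 621)]
140 [(455, 534), (602, 618)]
150 [(454, 533), (599, 614)]
160 [(452, 531), (595, 611)]
170 [(451, 529), (592, 607)]
180 [(450, 527), (589, 604)]
190 [(449, 525), (585, 600)]
200 [(448, 523), (582, 597)]
210 [(447, 522), (579, 593)]
220 [(446, 520), (575, 590)]
```

```bash
python3 - <<'E'
from h import *
t=cam('top'); t5=pickle.load(open('a5.pkl','rb'))[2]
for q in (t5,t):
    g=q['image'].max(2)
    for v in (186,188,190): 
        x=np.nonzero(g[v,240:325]<60)[0]+240; print(v,x.tolist()[:1],x.tolist()[-1:],len(x))
    m=np.nonzero(g[188,240:325]<60)[0]+240
    if len(m): print(onz(q,m[0],188,.184)[1],onz(q,m[-1]+1,188,.184)[1])
E
```

```text
186 [290] [296] 2
188 [] [] 0
190 [292] [319] 5
186 [263] [274] 11
188 [264] [273] 8
190 [262] [319] 13
0.15252760216017364 0.1198210967604005
```

Request:
drive_tool(
  steps=[
    [1,30,-15,0,0],
    [1,35,-25,0,0],
    [1,35,-25,0,0],
    [1,35,-15,-10,0],
    [1,30,-4,-10,0],
    [1,17,0,-5,0],
    [1,0,0,0,0],
    [1,0,4,0,0],
    [1,0,3,0,0],
    [1,0,2,0,0],
    [1,0,2,0,0],
    [1,0,2,0,0],
    [1,0,2,0,0],
    [1,0,2,0,0],
    [1,0,2,0,0],
    [1,0,2,0,0],
  ],
)

```text
clock: 23.77
position: [0.6034, 0.1233, 0.1463]
ee_rot: [2.238, 2.205, -0.0]
force: [-0.9, -2.4, -0.7]
width: 0.005
gripper_force: 1.2
```

Request:
drive_tool(
  steps=[
    [1,0,-3,0,0],
    [1,0,-5,0,0],
    [1,-15,0,5,0],
    [1,-35,0,10,0],
    [1,-35,13,10,0],
    [1,-35,28,0,0],
    [1,-35,20,0,0],
    [1,-30,16,0,0],
    [1,0,0,0,0],
    [1,0,0,0,0],
    [1,0,0,0,0],
    [1,0,0,0,0],
    [1,0,0,0,0],
  ],
)

```text
clock: 24.85
position: [0.4221, 0.1895, 0.1712]
ee_rot: [-2.24, -2.202, -0.0]
force: [-0.4, -0.2, -0.2]
width: 0.008
gripper_force: 0.0
```

```bash
python3 fit.py b5; python3 wt.py b5|head -14
```

```text
24.9 [0.42195453 0.18963455 0.1711641 ] [-0.31575955  0.01404537 -0.6410076 ] (17, array([0.0101]), np.float64(0.32), array([ 0.0137, -0.0008]), np.float64(0.31))
90 []
100 [(462, 545)]
110 [(461, 543), (611, 640)]
120 [(460, 484), (544, 552), (606, 640)]
130 [(459, 539), (577, 592)]
140 [(458, 537), (575, 589)]
150 [(456, 535), (573, 587)]
160 [(455, 533), (570, 585)]
170 [(454, 532), (568, 582)]
180 [(453, 530), (566, 580)]
190 [(452, 528), (564, 577)]
200 [(451, 526), (561, 575)]
210 [(449, 524), (559, 573)]
220 [(448, 517), (557, 572)]
```

Request:
drive_tool(
  steps=[
    [1,0,0,0,0],
    [1,0,0,0,0],
    [1,0,0,0,0],
    [1,0,0,0,0],
    [1,0,0,0,0],
    [1,0,0,0,0],
  ],
)

```text
clock: 25.4
position: [0.421, 0.1903, 0.1713]
ee_rot: [-2.238, -2.205, 0.0]
force: [-0.4, 0.2, -0.1]
width: 0.005
gripper_force: 0.0
```

```bash
python3 fit.py b6; python3 - <<'E'
from h import *
d,_,_=pickle.load(open('b6.pkl','rb')); s=cam('scene'); pickle.dump(s,open('s6.pkl','wb'))
B=lambda q:cv2.cvtColor(q['image'],cv2.COLOR_RGB2BGR)
im=np.zeros((600,800,3),np.uint8)
im[:,:440]=cv2.resize(B(d)[60:210,530:640],(440,600),interpolation=2)
im[:480,440:]=cv2.resize(B(s)[130:190,320:365],(360,480),interpolation=2)
cv2.imwrite('pics/m6.png',im)
for x in(-.019,.019):
  p=PV+AX*.275+[x,0,0]; print([((proj(d,p+[0,0,z])-[530,60])*4).round(0).tolist() for z in (-.01,0,.01)],[((proj(s,p+[0,0,z])-[320,130])*8).round(0).tolist() for z in (-.01,0,.01)])
E
```

```text
25.45 [0.4209801  0.19026463 0.17131169] [ 0.71030204  0.34965864 -0.04815082] (17, array([0.0032]), np.float64(0.28), array([ 0.0063, -0.0007]), np.float64(0.27))
[[44.0, 243.0], [84.0, 242.0], [128.0, 241.0]] [[270.0, 233.0], [272.0, 212.0], [274.0, 191.0]]
[[242.0, 240.0], [291.0, 239.0], [344.0, 238.0]] [[353.0, 259.0], [356.0, 239.0], [358.0, 218.0]]
```

View pics/m6.png

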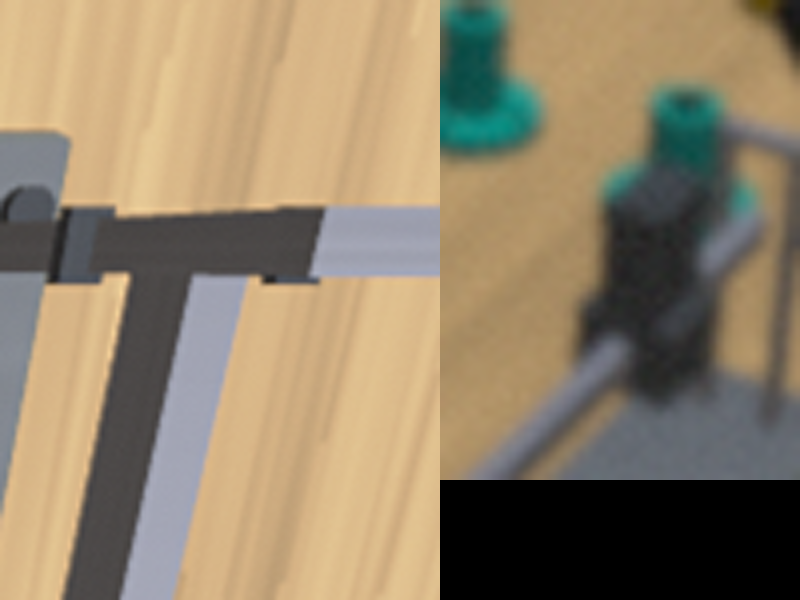

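The view shows ticks at crop (82,243) and (291,243), exactly where predicted for level. The bar's mid-height is about 1 mm above them, so the beam is nearly level. I let it settle and read again.

Request:
drive_tool(
  steps=[
    [1,0,0,0,0],
    [1,0,0,0,0],
    [1,0,0,0,0],
    [1,0,0,0,0],
    [1,0,0,0,0],
    [1,0,0,0,0],
    [1,0,0,0,0],
    [1,0,0,0,0],
    [1,0,0,0,0],
    [1,0,0,0,0],
    [1,0,0,0,0],
    [1,0,0,0,0],
  ],
)

```text
clock: 26.5
position: [0.421, 0.1902, 0.1713]
ee_rot: [2.238, 2.205, -0.0]
force: [-0.1, -0.0, 0.8]
width: 0.005
gripper_force: 0.0
```

```bash
python3 fit.py b7; python3 fit.py b8; python3 - <<'E'
from h import *
# sub-pixel: side-face/top-face edges at several rows, fit th from upper+lower near edges & ticks offset
d,_,_=pickle.load(open('b8.pkl','rb')); d6=pickle.load(open('b6.pkl','rb'))[0]
for q in (d6,d):
    g=cv2.GaussianBlur(q['image'].astype(np.float32).mean(2),(1,5),0)
    o=[]
    for v in range(130,180,8):
        r=g[v]; e=np.diff(r); w=slice(545,600)
        a=545+e[w].argmin(); b=545+e[w].argmax()   # wood->dark side, dark->top
        sub=lambda k,s:k+.5+.5*(s*e[k-1]-s*e[k+1])/(s*e[k-1]-2*s*e[k]+s*e[k+1])
        o.append((v,sub(a,-1),sub(b,1)))
    o=np.array(o)
    from scipy.optimize import brentq
    for col,h in((1,-.007),(2,.007)):
        ths=[]
        for row in o:
            def fn(th):
                c=np.array([proj(q,bar(s,th,h)+[-.005,0,0]) for s in np.linspace(.15,.3,40)])[::-1]
                return np.interp(row[0],c[:,1],c[:,0])-row[col]
            ths.append(brentq(fn,-.15,.15))
        print(h,np.round(ths,4),np.median(ths))
E
```

```text
26.55 [0.42097419 0.19022506 0.171296  ] [ 0.12482779  1.23838176 -0.11791259] (17, array([0.001]), np.float64(0.25), array([-0.0001,  0.0003]), np.float64(0.25))
26.6 [0.42098754 0.19026039 0.17132012] [-0.62912617  0.57208777  0.41868702] (17, array([0.0011]), np.float64(0.24), array([-0.0003,  0.0003]), np.float64(0.24))
-0.007 [0.0046 0.0044 0.005  0.0048 0.0042 0.005  0.0051] 0.004835753910057932
0.007 [0.004  0.0038 0.0034 0.0033 0.0043 0.0043 0.0039] 0.0038828017999644887
-0.007 [0.0022 0.0029 0.0026 0.0024 0.0028 0.0024 0.0022] 0.002397218151073638
0.007 [0.0015 0.0013 0.0015 0.0021 0.0017 0.0013 0.0017] 0.00150291429070458
```

```bash
python3 -c "
from cell import arm; print(arm.sign_off())"
```

```text
the job is handed in; nothing more can be done
None
```

I set the hub flange down in the middle of the pan and pushed the poise out until the beam settled level, at about 0.002 rad measured with nothing touching it; the job was handed in at about 27 s.

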